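Present a grinding ball for inspection

TASK

Press the ball dispenser's plunger fully down to its stop, once, so that one grinding ball drops into the pocket of the steel tray under its outlet, and let the plunger come back up. Then take the tray by its upright grip, draw it out and carry it, without tipping it, to the digital microscope on its stand, to show the ball centred under the lens with about 50 mm of air between them. Finish while still holding the tray there, level and still with the ball in its pocket, without having bumped the microscope or disturbed the other things on the bench.

Things in the scene. Friction and masses are not known exactly. Their poses are not given: they have to be found in the camera images.
- dispenser: Ball dispenser, fixed: grey foot, aluminium head on a column, open sloping runway of steel balls behind it. Origin on the worktop under the outlet; x points back to the column, away from the robot (within 0.25 rad). Head: x -17 to 47, y -16 to 16, z 42 to 109 mm. Foot and runway reach x = 128, foot y -45 to 45. Fork arms beside the tray: 8 mm high, y 33.5 to 41.5 each side, from x = -42.
- plunger (a joint): Travel of the plunger, m: 0 up, 0.016 fully down at its stop. Spring return: 2.5 N to start it, 6 N at the stop. Only in the last 2 mm of travel does the foremost ball roll out (hold it down about 0.5 s); the next ball is held back until the plunger is up again, and a second full press would let it out.
- plunger_top (a point): Centre of the top of the plunger's black mushroom head, 31 mm across; 140 mm above the worktop at rest. It is pressed straight down.
- ball_tray: Loose steel tray 196x60 mm, rim 10 mm, about 0.18 kg, on the worktop between the fork arms. Origin on its underside below the grip; x to the pocket end. Spans x -48 to 148 mm. Black upright grip at the origin: 48 mm long (x), 14 thick (y), z 8 to 72 mm. Mass centre about 20 mm ahead of the grip. Under the outlet it can rise 15 mm before the ball touches; drawn back 50 mm along its -x it is clear.
- tray_grip (a point): Centre of the tray's grip, 52 mm above the underside: pinch it across its 14 mm thickness (along the tray's y).
- tray_pocket (a point): Centre of the floor of the tray's round pocket, 120 mm ahead of the grip (tray x), 3 mm above the underside; 34 mm inside diameter with a rim 4.5 mm above its floor.
- ball_1_center (a point): Centre of the foremost steel ball, 20 mm in diameter, 33 g: inside the dispenser's head at the start, the one that drops.
- ball_2_center (a point): Centre of the second ball, waiting on the runway; it must stay in the dispenser.
- scope: Digital microscope on a stand, fixed. Origin on the worktop under the lens; x points back to the post, away from the robot (within 0.25 rad). Grey foot x 72 to 176, y -52 to 52, 16 mm high; steel post at x = 124 mm, 339 mm tall; a bar holds the upright black barrel (37 mm across, 45 at its clamp, 135 long) out over free worktop. Nothing stands under the lens.
- scope_head (a joint): Height setting of the barrel on its post, m: 0 to 0.045; the lens is 0.174 m above the worktop at 0. Clamped tight; it is not to be moved.
- scope_lens (a point): Centre of the lens at the lower end of the barrel, on its vertical axis; it looks straight down.
- timer: Bystander: bench timer, flat white box 68x64x20 mm; origin at the centre of its underside.
- jar_black: Bystander: white specimen jar with a black screw lid, 71 mm across, 66 mm tall; origin at the centre of its underside.
- jar_green: Bystander: white specimen jar with a dark green screw lid, 65 mm across, 78 mm tall; origin at the centre of its underside.
- dropper_white: Bystander: small white dropper bottle, 28 mm across, 60 mm tall; origin at the centre of its underside.
- gauze_pack: Bystander: small white pack of gauze, 35x35x21 mm; origin at the centre of its underside.

How it is judged:
By the outcome, as a careful person would: the job done as asked, in the order asked, and still so for the second after the job is handed in, while the arm keeps its last pose, push and grip.
It also fails if it takes over 64 s, if anything falls off the work surface, if the arm or the gripper's body presses on something with over 40 N, if the wrist force passes 120 N, or if a joint passes its speed limit or range.

ROBOT

A 6-joint arm with a two-finger parallel gripper is mounted at the origin on a cart in front of the work surface, level with it; the furniture and walls round the work are solid. World frame = base frame: x ahead of the robot, y to its left, z up, the work surface at z = 0. Lengths are in mm, angles in rad, forces in N, time in s.
With the tool pointing down it reaches from about 400 to 825 mm from the base axis. Payload 7 kg.
Tool frame: the origin (TCP) lies at the very end of the fingers, on their centre line; the grasp point (between the pads) lies 19 mm behind it; z points along the fingers, y is the line along which they close (so a half turn about z gives the same grasp; the last joint's range is limited). The gripper opens to 88 mm and grips with 3 to 60 N. Pads are 19 mm wide; open, the fingers measure 130 mm over their backs; the gripper's body (78 mm by 193 mm) begins 47 mm behind the grasp point.
Start: joints at [-0.974, 0.359, 0.012, 0, -1.224, -0.288], TCP at [205.116, -643.057, 226.561] pointing down, gripper open.
Joint ranges: [-3.07, 3.07], [-1.43, 2.12], [-1.02, 1.25], [-3.03, 1.67], [-3.05, -0], [-3.03, 3.03]. Speed limits (rad/s): [2.39, 2.39, 3.01, 3.14, 3.14, 3.14].

INTERFACE

Orientations are given as a unit quaternion [x, y, z, w].
In Python, from plant import bot gives the robot as it stands. Calls block until the motion is done:
- bot.move_ptp(position, orientation): joint-space move of the TCP to a pose.
- bot.line_to(position, velocity=150, ori=None): straight line of the TCP; ori=None keeps the orientation; velocity is the mean speed in mm/s.
- bot.move_joints(angles): joint-space move.
- bot.move_gripper(opening, force=None): finger opening in mm; force is the grip in N (None keeps the last); returns when the fingers have stopped.
- bot.pause(seconds).
- bot.solve_ik(position, orientation): joint angles nearest the present ones, or None.
- bot.read_state(): the state.
- bot.camera(name): name is "scene" or "side" or "wrist"; returns the picture (400x640x3 uint8, red, green, blue); there is no depth.
- bot.get_calibration(name): a dict with "fx", "fy", "cx", "cy" (pixels), "view" (4x4, takes a point from world to camera coordinates); the wrist camera has in their place "T_tool_cam" (4x4, takes a point from camera to tool coordinates, whose origin is the TCP and whose axes are the flange's). Camera axes: x right, y up, looking along -z (the intrinsics and any distortion apply to the point x, -y, -z); pixel columns grow to the right and rows downward; lengths in mm; the calibration is good to about 2 mm. A picture is of the moment at which its call begins: read the wrist's pose just before it. get_calibration takes no time and is no camera call.
A pose or a line that the arm cannot do raises bot.Unreachable and nothing moves.
- bot.close_job(): hands the job in; it is judged then, once.
The state is a dict: "t": time; "joint_pos": joint angles; "qvel": joint speeds; "tau": joint torques, N m; "tcp_pos": TCP position; "eef_rot": TCP orientation; "contact_force": force on the tool from outside, world axes, zero at the start; "moment": the same for the moment, N m; "width": finger opening in mm; "finger_force": force on a finger pad.
Only numpy, scipy, OpenCV 4.12 (cv2) and the standard library are available. Lean on these libraries where they do the work, as an engineer would, in place of code of your own. Each camera call takes 0.05 s, during which the arm holds its last target. There are 200 camera calls.

## Working session

There is one attempt and no reset: what is moved stays moved. The work goes in short steps, each a Python script; the robot and the scene stay as the last script left them, time stands still between calls to the robot, and variables do not carry over. Pictures are saved under pics/ and viewed, at most 13 in all, crops included, and the job is handed in when it is done.

```bash
mkdir -p pics; ls
python3 - <<'E'
from plant import bot
import cv2,numpy as np
for n in ("scene","side"):
    cv2.imwrite(f"pics/{n}0.png",bot.camera(n)[:,:,::-1])
    c=bot.get_calibration(n);print(n,{k:(np.round(v,3).tolist()) for k,v in c.items()})
c=bot.get_calibration("wrist");print({k:(np.round(v,3).tolist()) for k,v in c.items()})
print(bot.read_state())
E
```

```text
pics
scene {'fx': 507.853, 'fy': 507.853, 'cx': 316.933, 'cy': 198.333, 'view': [[0.833, -0.553, -0.004, -474.665], [0.29, 0.432, 0.854, -252.062], [-0.47, -0.713, 0.52, -917.376], [0.0, 0.0, 0.0, 1.0]]}
side {'fx': 396.517, 'fy': 396.517, 'cx': 320.911, 'cy': 204.336, 'view': [[-0.913, -0.408, -0.015, 490.229], [0.253, -0.592, 0.765, -250.262], [-0.321, 0.695, 0.643, -988.095], [0.0, 0.0, 0.0, 1.0]]}
{'fx': 295.892, 'fy': 295.892, 'cx': 316.817, 'cy': 196.321, 'T_tool_cam': [[0.001, 0.952, 0.306, 84.366], [1.0, -0.0, -0.001, -0.72], [-0.0, 0.306, -0.952, -157.45], [0.0, 0.0, 0.0, 1.0]]}
{'t': 0.1, 'joint_pos': array([-9.73915717e-01,  3.59328900e-01,  1.11952485e-02, -3.03574717e-04,
       -1.22410403e+00, -2.88077986e-01]), 'qvel': array([-0.00134555, -0.00047666,  0.00197054,  0.00206253, -0.00225213,
        0.00056305]), 'tau': array([-1.62515858e-03, -5.84162843e+01,  2.93751597e+01,  7.01555550e+00,
        1.01557942e-02, -4.97388328e-05]), 'tcp_pos': array([ 204.98236889, -642.68617604,  225.72793793]), 'eef_rot': array([-1.53737455e-01,  9.88111459e-01,  7.12378619e-04, -1.79605417e-04]), 'contact_force': array([ 0.71894642, -0.33957988, -0.51222344]), 'moment': array([ 0.06297642, -0.07272757,  0.04552813]), 'finger_force': 0.0, 'width': 87.64930070945961}
```

View pics/scene0.png

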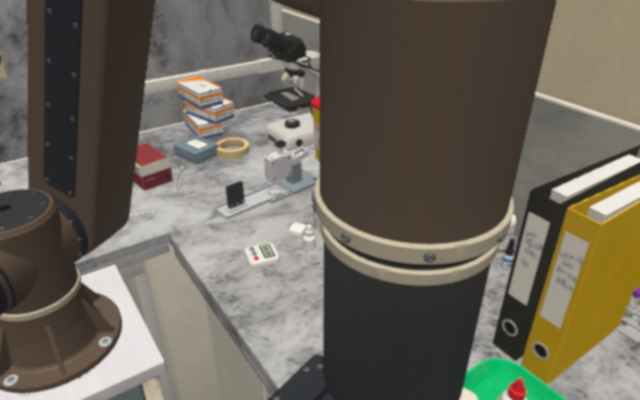

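View pics/side0.png

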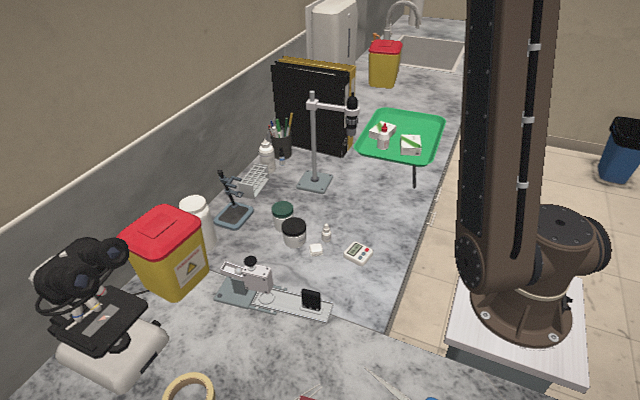

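Both views show the bench. In the side view the grip is near (311,299), the plunger head near (250,261), the scope barrel near (351,115–137) and the post foot near (313,182). In the scene view the grip is at (234,195), and the arm hides the scope.

```bash
cat > h.py <<'E'
from plant import bot
import cv2,numpy as np
from scipy.spatial.transform import Rotation as R
def cam(n):
    c=bot.get_calibration(n)
    K=(c['fx'],c['fy'],c['cx'],c['cy'])
    if n=='wrist':
        s=bot.read_state();T=np.eye(4);T[:3,:3]=R.from_quat(s['eef_rot']).as_matrix();T[:3,3]=s['tcp_pos']
        V=np.linalg.inv(T@np.array(c['T_tool_cam']))
    else: V=np.array(c['view'])
    return K,V
def ray(C,uv):
    (fx,fy,cx,cy),V=C
    d=np.array([(uv[0]-cx)/fx,-(uv[1]-cy)/fy,-1.]);W=np.linalg.inv(V)
    d=W[:3,:3]@d
    return W[:3,3],d/np.linalg.norm(d)
def plane(C,uv,z):
    o,d=ray(C,uv);return o+d*(z-o[2])/d[2]
def proj(C,p):
    (fx,fy,cx,cy),V=C
    q=V[:3,:3]@np.asarray(p,float)+V[:3,3]
    return np.array([cx+fx*q[0]/-q[2],cy-fy*q[1]/-q[2]])
def tri(obs):
    A=np.zeros((3,3));b=np.zeros(3)
    for C,uv in obs:
        o,d=ray(C,uv);P=np.eye(3)-np.outer(d,d);A+=P;b+=P@o
    p=np.linalg.solve(A,b)
    return p,[float(np.linalg.norm(np.cross(p-ray(C,uv)[0],ray(C,uv)[1]))) for C,uv in obs]
def down(th): # tool pointing down, tool y axis at yaw th+90deg: tool x along th
    c,s=np.cos(th),np.sin(th)
    return R.from_matrix(np.array([[c,s,0],[s,-c,0],[0,0,-1.]])).as_quat()
E
python3 - <<'E'
from h import *
S=cam('side');C=cam('scene')
print('grip top',plane(S,(311,291),72),'scene',plane(C,(234,183),72))
print('plunger top',plane(S,(250,259),140))
print('post foot',plane(S,(314,181),16),'lens?',[plane(S,(351,136),z).round() for z in (174,195,219)])
print('timer',plane(S,(358,252),20),'jb',plane(S,(293,227),66),'jg',plane(S,(283,209),78),'drop',plane(S,(326,226),60),'gauze',plane(S,(316,249),21))
print('trayend',plane(S,(325,322),0),plane(S,(333,308),10))
print(R.from_quat(bot.read_state()['eef_rot']).as_matrix().round(2))
a=cv2.imread('pics/side0.png');b=cv2.imread('pics/scene0.png')
x=cv2.resize(a[235:330,200:350],(800,507),interpolation=cv2.INTER_CUBIC)
y=cv2.resize(a[80:200,270:400],(433,400),interpolation=cv2.INTER_CUBIC)
cv2.imwrite('pics/c1.png',x)
E
```

```text
grip top [465.02185807 216.1461262   72.        ] scene [467.05778802 215.2756035   72.        ]
plunger top [611.64678344 235.92298225 140.        ]
post foot [ 674.9504138  -250.24045603   16.        ] lens? [array([ 574., -328.,  174.]), array([ 562., -294.,  195.]), array([ 548., -255.,  219.])]
timer [420.40651312   6.91674938  20.        ] jb [608.818021    30.43908228  66.        ] jg [664.46778189 -15.36893834  78.        ] drop [527.38404232 -15.91963851  60.        ] gauze [532.35960406  43.69951131  21.        ]
trayend [4.20259441e+02 2.36980546e+02 1.13686838e-13] [415.36434579 198.82749251  10.        ]
[[-0.95 -0.3  -0.  ]
 [-0.3   0.95  0.  ]
 [ 0.    0.   -1.  ]]
```

View pics/c1.png

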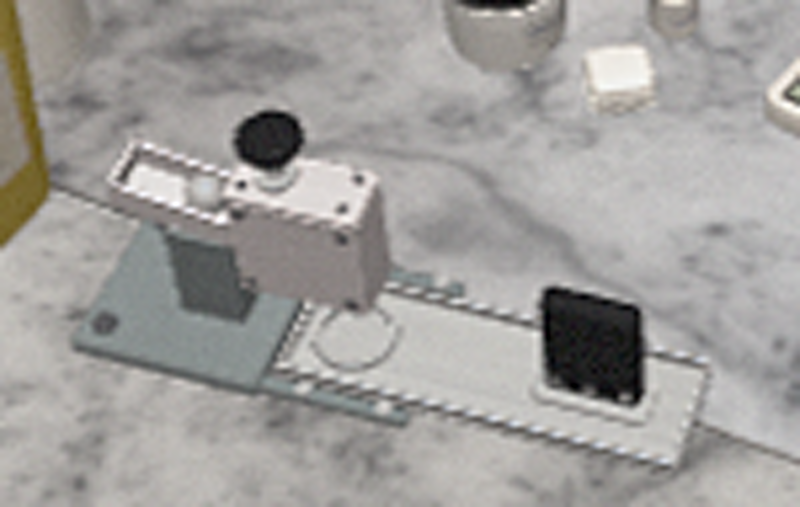

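The crop shows the tray lying between the fork arms with its pocket under the head, the black mushroom at about (250,261) and the grip standing upright near (311,300). Next I'll retract past the scope and take a closer look from above the tray, plus scene and side views with the arm out of the way.

Run:
```python
from h import *
for p,y in [((260,-330,320),np.pi-0.9),((390,60,320),np.pi+0.15),((430,215,260),np.pi)]:
    j=bot.solve_ik(p,down(y));print(None if j is None else np.round(j,2))
    bot.move_ptp(p,down(y))
bot.pause(0.3)
np.save('wc1.npy',np.array(cam('wrist')[1]))
cv2.imwrite('pics/w1.png',bot.camera('wrist')[:,:,::-1])
for n in('scene','side'): cv2.imwrite(f'pics/{n}1.png',bot.camera(n)[:,:,::-1])
a=cv2.imread('pics/side1.png');b=cv2.imread('pics/scene1.png')
S=cam('side');C=cam('scene')
p=proj(C,(553,-270,210)).astype(int);print(p, bot.read_state()['t'],bot.read_state()['tcp_pos'])
f=lambda im,x,y:cv2.resize(im[max(y-70,0):y+80,x-50:x+50],(400,600),interpolation=cv2.INTER_CUBIC)
print(max(p[1]-70,0),p[0]-50)
cv2.imwrite('pics/c2.png',np.hstack([f(a,335,140),cv2.resize(f(b,p[0],p[1]),(400,600))]))
```

```text
[-0.43 -0.13 -0.34  0.   -1.36 -2.04]
[ 0.66 -0.18 -0.38  0.   -1.37 -2.08]
[ 0.87  0.01 -0.35  0.   -1.21 -2.44]
[395 215] 4.325 [430.06950182 214.71618545 260.39077775]
145 345
```

View pics/w1.png

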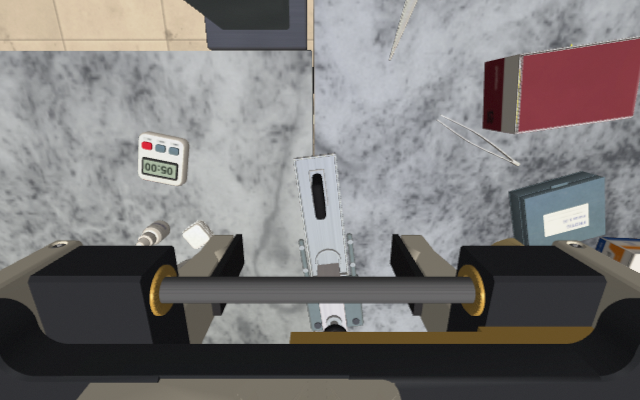

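View pics/c2.png

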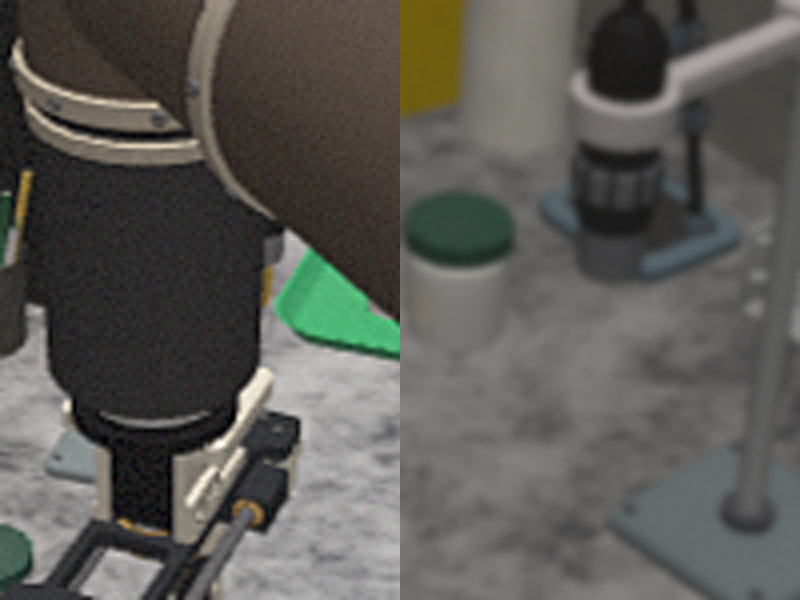

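The wrist view shows the grip blob at about (318,173–219), the tray's near corners at about (295,158) and (338,154), and the plunger's black head at about (335,328), partly hidden by the gripper. The scene crop puts the barrel's lower end at about (398,210) and the post base at about (432,274). I'll enlarge the key areas next.

Run:
```python
from h import *
w=cv2.imread('pics/w1.png');a=cv2.imread('pics/side0.png')
f=lambda im,x0,y0,W,H:cv2.resize(im[y0:y0+H,x0:x0+W],(400,600),interpolation=cv2.INTER_CUBIC)
cv2.imwrite('pics/c3.png',np.hstack([f(w,285,145,80,120),f(a,325,80,50,75)]))
W=(cam('wrist')[0],np.load('wc1.npy'))
m=(w.max(2)<60).astype(np.uint8);m[:160]=0;m[235:]=0;m[:,:300]=0;m[:,340:]=0
ys,xs=np.nonzero(m);print('grip blob',xs.min(),xs.max(),ys.min(),ys.max())
for r in range(172,224,4):
    k=xs[ys==r]; 
    if len(k):print(r,k.min(),k.max(),end=' | ')
S=cam('side');C=cam('scene')
print('\nlens tri',tri([(C,(398,210.5)),(S,(351,136))]),'post',plane(C,(432,273.7),18),plane(S,(314,181),18))
for uv in ((295,158),(338,154)):print('corner',plane(W,uv,10))
b=cv2.imread('pics/scene1.png')
```

```text
grip blob 312 325 174 218
176 313 320 | 180 313 321 | 184 312 322 | 188 312 322 | 192 313 322 | 196 313 323 | 200 314 324 | 204 314 324 | 208 315 324 | 212 316 325 | 216 316 324 | 
lens tri (array([ 556.02375989, -269.06330339,  213.90142328]), [4.506851823427825, 4.506851823427917]) post [ 677.05641492 -263.72044113   18.        ] [ 673.77319223 -247.82378693   18.        ]
corner [421.59219992 183.54026219  10.        ]
corner [416.04137129 243.22506022  10.        ]
```

View pics/c3.png

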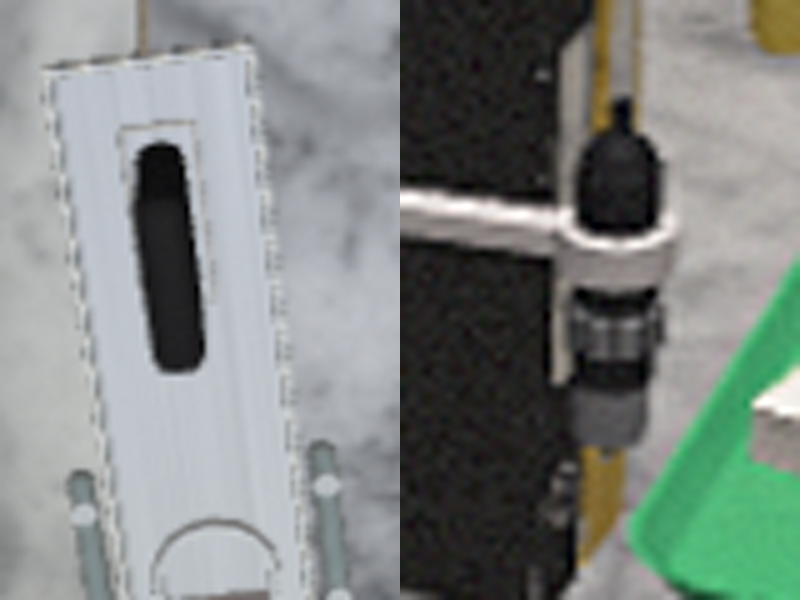

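The crops show the near end of the tray cleanly: corner spacing 60 mm ✓, yaw about 0.09. The grip's top back edge is at wrist px (321,219). In the side view the lens rim is at about (351,134). Next I'll hover just short of the plunger and measure its head.

Run:
```python
from h import *
W=(cam('wrist')[0],np.load('wc1.npy'));S=cam('side');C=cam('scene')
for q in (((294,158.6),(308.6,257)),((335.4,154),(345,257))):
    d=plane(W,q[1],10)-plane(W,q[0],10);print('yaw',np.arctan2(d[1],d[0]))
print('grip back top',plane(W,(321,219.4),72))
print('lens',tri([(C,(398,210.5)),(S,(351,134.2))]))
bot.line_to([560,228,230],200,down(np.pi+.09)); bot.pause(.3)
K,V=cam('wrist');im=bot.camera('wrist')[:,:,::-1];cv2.imwrite('pics/w2.png',im);np.save('wc2.npy',V)
p=proj((K,V),(612,233,140));print(p)
x,y=p.astype(int);y0,x0=y-50,x-50
m=(im.max(2)<60).astype(np.uint8)[y0:y0+100,x0:x0+100]
n,l,st,ce=cv2.connectedComponentsWithStats(m)
for i in range(1,n):
    if st[i,4]>60:print(st[i]+[x0,y0,0,0,0],ce[i]+[x0,y0],plane((K,V),ce[i]+[x0,y0],138))
```

```text
yaw 0.12229400309652594
yaw 0.11122980312751284
grip back top [488.17901727 219.0488744   72.        ]
lens (array([ 555.61897117, -271.42105961,  217.10157255]), [2.3730721792394016, 2.3730721792395824])
[317.52578119 253.83692744]
[304 237  31  29 712] [319.37219101 251.00842697] [609.95605297 234.57072225 138.        ]
[267 277 100   4 334] [315.85928144 278.20359281] [639.79819784 233.93784583 138.        ]
```

View pics/w2.png

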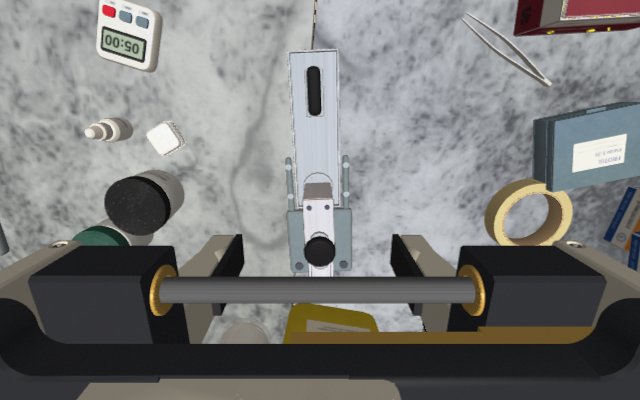

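The plunger head is at (319,251), giving world (610,234.5), which lies on the tray axis line as it should. Next I close the fingers and press.

Run:
```python
from h import *
q=down(np.pi+.118)
bot.move_gripper(0,10)
bot.line_to([610,234.5,165],150,q)
f0=bot.read_state()['contact_force'][2]
bot.line_to([610,234.5,142],80)
print('f0',f0)
for z in (132,126,124,123,122,121):
    bot.line_to([610,234.5,z],25); s=bot.read_state(); f=s['contact_force'][2]-f0
    print(z,s['tcp_pos'].round(1),round(f,1))
    if f>11: break
bot.pause(.7);print(bot.read_state()['contact_force'][2]-f0, bot.read_state()['tcp_pos'])
bot.line_to([610,234.5,200],80)
bot.line_to([540,228,230],150,q); bot.move_gripper(88); bot.pause(.2)
K,V=cam('wrist');im=bot.camera('wrist')[:,:,::-1];cv2.imwrite('pics/w3.png',im);np.save('wc3.npy',V)
x,y=proj((K,V),(466,218,72)).astype(int)
m=(im.max(2)<60).astype(np.uint8)[y-50:y+50,x-30:x+30];n,l,st,ce=cv2.connectedComponentsWithStats(m)
print(x,y,n)
for i in range(1,n):
    if st[i,4]>60:print(st[i]+[x-30,y-50,0,0,0],ce[i]+[x-30,y-50],plane((K,V),ce[i]+[x-30,y-50],60),plane((K,V),(ce[i][0]+x-30,st[i,1]+st[i,3]+y-50),72))
u,v=proj((K,V),(585,231,13)).astype(int);print(u,v,bot.read_state()['t'])
cv2.imwrite('pics/c4.png',cv2.resize(im[50:270,250:390],(382,600),interpolation=cv2.INTER_CUBIC))
```

```text
f0 0.050677562099210816
132 [610.4 234.7 132.3] 2.4
126 [610.3 234.7 126.3] 4.4
124 [610.4 234.7 124.4] 6.2
123 [610.4 234.7 124. ] 8.2
122 [610.5 234.7 123.8] 12.8
12.399530548895031 [610.5562821  234.74299457 123.84163799]
316 110 3
[309  87  12  47 538] [314.5        110.16728625] [465.89610242 215.98967901  60.        ] [489.39906954 218.81908064  72.        ]
315 202 13.925
```

View pics/c4.png

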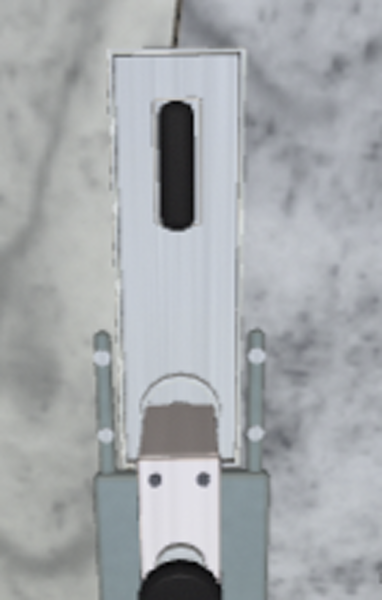

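The plunger went to its stop: at 124 mm the force climbed from 6 to 12.8 N with no further travel, and the plunger is back up. The crop shows the grip still in place; measured centre is about (465.8,216.5). The head still hides the ball. Next I grasp the grip and draw the tray out.

Run:
```python
from h import *
th=.118;q=down(np.pi+th);g=np.array([465.8,216.7,33.]);d=np.array([np.cos(th),np.sin(th),0])
bot.line_to([*g[:2],110],200,q); bot.line_to(g,100)
bot.move_gripper(0,40); s=bot.read_state();print(s['width'],s['finger_force'],s['contact_force'],s['tcp_pos'])
a=g.copy();a[2]+=4;bot.line_to(a,20);s=bot.read_state();print(s['contact_force'],s['moment'],s['width'])
bot.line_to(a-75*d,70);bot.pause(.2)
K,V=cam('wrist');s=bot.read_state();im=bot.camera('wrist')[:,:,::-1];cv2.imwrite('pics/w4.png',im);print(s['tcp_pos'],s['t'],s['contact_force'])
print(proj((K,V),a-75*d+120*d-[0,0,20]))
cv2.imwrite('pics/side4.png',bot.camera('side')[:,:,::-1])
x=cv2.imread('pics/side4.png');p=proj(cam('side'),a-75*d+120*d-[0,0,20]).astype(int);print(p)
z=x[p[1]-50:p[1]+50,p[0]-60:p[0]+60]
cv2.imwrite('pics/c5.png',np.hstack([cv2.resize(z,(400,333)),cv2.resize(im[67:400,120:520],(400,333))]))
```

```text
13.727326904855692 39.97567176818848 [ 0.45962489  0.06598687 -1.81032873] [465.77365456 216.69150704  32.96904447]
[ 0.18541284 -0.18443569 -3.17944196] [-0.02202267  0.07925692 -0.03285489] 14.21349525241496
[391.56634839 207.87963315  36.91505629] 18.625 [-0.36002357  0.56696592 -2.67060259]
[317.758033   375.15799161]
[294 300]
```

View pics/c5.png

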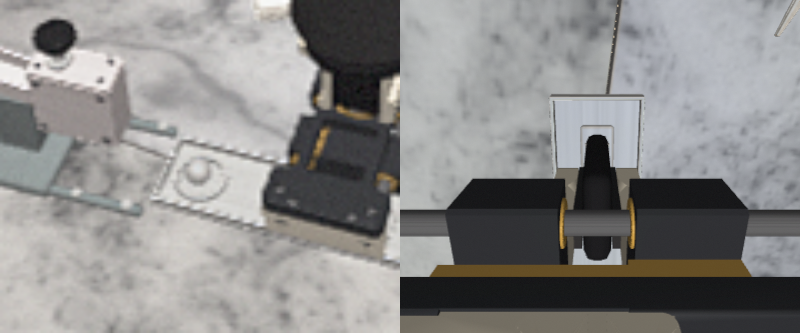

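The side crop shows the ball seated in the pocket, the tray clear of the head and the plunger up. I'll carry it level to a spot 90 mm short of the lens, then check.

Run:
```python
from h import *
L=np.array([555.6,-271.4,217.]);ph=-.2;d=np.array([np.cos(ph),np.sin(ph),0]);q=down(np.pi+ph)
T=L-120*d;T[2]=L[2]-50-23+33;print(T)
p=bot.read_state()['tcp_pos']
bot.line_to([p[0],p[1],T[2]],100)
bot.line_to([425,0,T[2]],120,down(np.pi))
s=bot.read_state();print(s['width'],s['t'],s['joint_pos'].round(2))
A=T-90*d;print(A,np.hypot(*A[:2]))
try: bot.line_to(A,120,q)
except bot.Unreachable: A=T-50*d;bot.line_to(A,120,q);print('50')
bot.pause(.3);s=bot.read_state();print(s['t'],s['tcp_pos'],s['contact_force'],s['moment'])
out=[]
for n in('scene','side'):
    im=bot.camera(n)[:,:,::-1];cv2.imwrite(f'pics/{n}5.png',im);x,y=proj(cam(n),L-[0,0,30]).astype(int);print(n,x,y)
    y0=max(y-50,0);out.append(cv2.resize(im[y0:y0+100,x-66:x+67],(400,300),interpolation=cv2.INTER_CUBIC))
cv2.imwrite('pics/c6.png',np.hstack(out))
```

```text
[ 437.99201066 -247.5596803   177.        ]
13.929869225123252 22.175 [ 0.47 -0.02 -0.58 -0.   -1.01 -2.04]
[ 349.78601865 -229.67944053  177.        ] 418.4529892938072
24.6417 [ 349.87584    -229.5289244   176.98678885] [-0.11343315  0.59545627 -2.02214793] [-0.02149229  0.07177061 -0.04558788]
scene 395 225
side 350 142
```

View pics/c6.png

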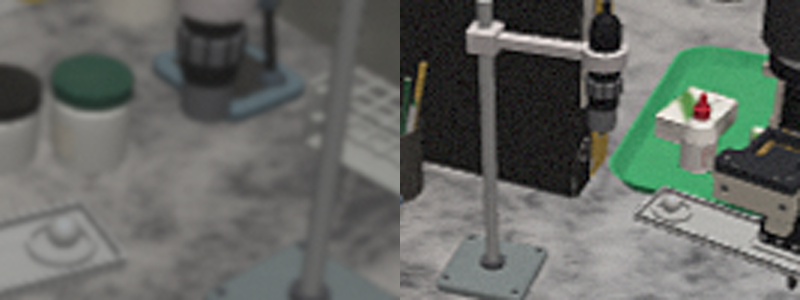

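Scene crop: ball at about (350.7,252.3). Side crop: ball at about (374.7,161). Both show it in the pocket with the lens well clear. I'll use the ball, whose position is known from the arm, to correct the local calibration bias.

Run:
```python
from h import *
S=cam('side');C=cam('scene');ph=-.2;d=np.array([np.cos(ph),np.sin(ph),0])
be=bot.read_state()['tcp_pos']+120*d-[0,0,20]
print('exp',be,proj(C,be),proj(S,be))
print('ball',tri([(C,(350.7,252.3)),(S,(374.7,161))]))
print('lens',tri([(C,(398,210.5)),(S,(351,134.2))]))
# pixel-bias corrected lens
bc=np.array([350.7,252.3])-proj(C,be);bs=np.array([374.7,161])-proj(S,be)
print('corr',bc,bs,tri([(C,np.array([398,210.5])-bc),(S,np.array([351,134.2])-bs)]))
# barrel edge measurement in both pictures (dark columns, row by row)
for n,rows,x0,x1 in(('scene',range(196,216,2),380,415),('side',range(122,140,2),338,362)):
    g=cv2.cvtColor(cv2.imread(f'pics/{n}5.png'),6)
    for r in rows: print(n,r,g[r,x0:x1].tolist())
```

```text
exp [ 467.46186466 -253.43157052  157.01179924] [348.4996353  251.57820454] [374.75297993 159.24872174]
ball (array([ 469.48821352, -253.58888009,  152.38325042]), [2.8808988445632386, 2.8808988445632786])
lens (array([ 555.61897117, -271.42105961,  217.10157255]), [2.3730721792394016, 2.3730721792395824])
corr [2.2003647  0.72179546] [-0.05297993  1.75127826] (array([ 553.44797117, -270.7673231 ,  221.44106178]), [0.5025728080851057, 0.5025728080850329])
scene 196 [88, 91, 98, 102, 102, 100, 93, 80, 61, 41, 31, 33, 36, 43, 45, 49, 45, 43, 49, 56, 59, 58, 56, 47, 38, 41, 39, 40, 43, 49, 51, 55, 54, 55, 53]
scene 198 [79, 77, 84, 92, 98, 101, 101, 97, 79, 56, 36, 30, 27, 28, 31, 31, 30, 30, 32, 33, 32, 35, 33, 30, 26, 28, 29, 35, 44, 52, 53, 53, 55, 55, 55]
scene 200 [93, 82, 73, 72, 77, 85, 92, 96, 87, 68, 43, 31, 30, 27, 27, 29, 28, 29, 32, 30, 27, 27, 27, 30, 27, 27, 34, 40, 48, 50, 53, 56, 55, 53, 55]
scene 202 [104, 99, 95, 85, 76, 71, 72, 75, 76, 68, 55, 43, 37, 36, 33, 31, 30, 30, 29, 29, 30, 31, 30, 30, 32, 37, 41, 48, 52, 53, 54, 55, 53, 55, 53]
scene 204 [102, 103, 103, 101,
[... 1230 characters left out ...]
151, 145, 146, 150]
side 128 [30, 31, 27, 10, 28, 31, 34, 35, 30, 38, 37, 27, 33, 24, 22, 23, 27, 57, 137, 159, 151, 151, 144, 145]
side 130 [24, 29, 10, 34, 25, 19, 31, 34, 40, 63, 72, 74, 82, 80, 74, 83, 74, 75, 142, 168, 160, 153, 151, 148]
side 132 [33, 25, 35, 29, 39, 34, 25, 31, 43, 62, 74, 75, 70, 79, 77, 76, 69, 75, 139, 159, 156, 157, 152, 147]
side 134 [30, 29, 31, 24, 21, 30, 30, 25, 30, 61, 66, 73, 75, 74, 71, 71, 61, 109, 150, 150, 153, 149, 147, 135]
side 136 [20, 26, 31, 30, 18, 30, 23, 19, 16, 57, 97, 104, 64, 60, 84, 119, 137, 142, 145, 140, 143, 143, 116, 109]
side 138 [28, 28, 37, 27, 36, 21, 24, 95, 86, 60, 92, 101, 97, 90, 95, 110, 128, 129, 139, 138, 135, 119, 109, 113]
```

Run:
```python
from h import *
S=cam('side');C=cam('scene');uc,us=np.array([397,211.]),np.array([351.2,133.])
print(tri([(C,uc),(S,us)]),tri([(C,uc-[2.2,.7]),(S,us-[0,1.7])]),tri([(C,uc-[1.1,.3]),(S,us-[0,.9])]))
L=np.array([554,-272,218.]);ph=-.2;d=np.array([np.cos(ph),np.sin(ph),0])
T=L-120*d;T[2]=L[2]-40
bot.line_to(T,60);bot.pause(.5);s=bot.read_state();print(s['t'],s['tcp_pos'],s['contact_force'],s['qvel'].max(),s['width'])
out=[]
for n in('scene','side'):
    im=bot.camera(n)[:,:,::-1];cv2.imwrite(f'pics/{n}6.png',im);x,y=proj(cam(n),L-[0,0,30]).astype(int);print(n,x-33,y-37, proj(cam(n),L),proj(cam(n),L-[0,0,60]))
    out.append(cv2.resize(im[y-37:y+38,x-33:x+34],(400,448),interpolation=cv2.INTER_CUBIC))
cv2.imwrite('pics/c7.png',np.hstack(out))
```

```text
(array([ 554.08169215, -272.61909465,  219.07805654]), [0.24665155074920123, 0.24665155074920306]) (array([ 552.03203578, -271.84640824,  223.26939243]), [2.6219070209439654, 2.621907020943802]) (array([ 553.0400437 , -272.34322404,  221.21460126]), [1.2795658071585871, 1.2795658071584854])
26.8667 [ 436.37613683 -248.17436051  178.01465719] [ 0.40267519 -0.46596185 -2.39221341] 0.0008017801565705213 13.831646366932151
scene 362 188 [396.57318039 211.48403932] [393.94724749 239.88865621]
side 317 104 [351.09090475 133.34619271] [350.43976365 150.06089099]
```

View pics/c7.png

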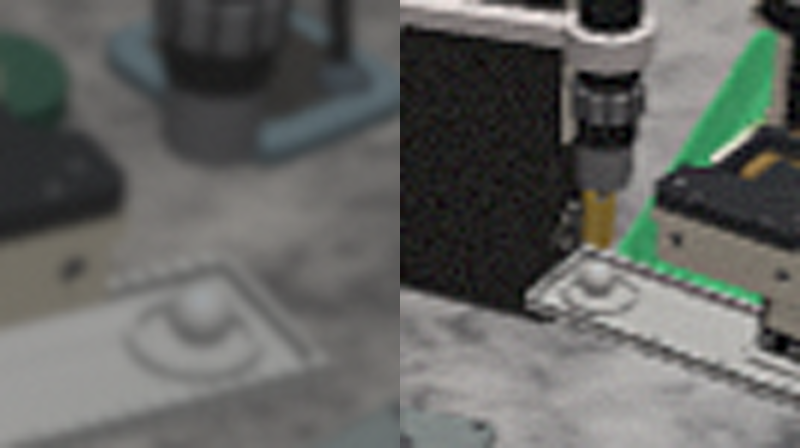

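Run:
```python
from h import *
S=cam('side');C=cam('scene')
g={n:cv2.imread(f'pics/{n}6.png') for n in('scene','side')}
pts={}
for n,(x,y) in(('scene',(396,240)),('side',(350.5,150.5))):
    im=cv2.cvtColor(g[n],6).astype(float);x0,y0=int(x)-8,int(y)-9;r=im[y0:y0+18,x0:x0+17];print(n,x0,y0);print(r.astype(int))
b=tri([(C,(395.8,240.4)),(S,(350.5,150.6))]);l=tri([(C,(397,211)),(S,(351.2,133))]);print(b,l)
```

```text
scene 388 231
[[127 126 126 132 138 134 130 131 134 132 124 122 125 125 120 113 110]
 [133 132 129 131 135 133 122 115 115 114 109 110 117 122 120 112 107]
 [133 132 123 117 116 115 110 105 106 110 107 105 105 113 118 114 106]
 [116 115 110 105 103 105 109 115 119 124 124 118 106 105 113 116 110]
 [107 109 111 110 112 120 128 135 138 141 140 134 120 105 104 112 115]
 [120 123 125 127 130 137 144 149 151 150 146 142 134 117 104 104 114]
 [136 134 132 131 137 146 153 157 157 153 148 142 138 130 114 102 105]
 [133 128 124 127 137 148 153 157 157 153 148 140 136 136 128 113 102]
 [121 116 115 121 132 142 150 155 154 151 144 136 131 135 137 129 114]
 [123 119 112 117 126 136 142 146 147 144 137 128 122 125 135 136 130]
 [139 130 116 111 118 127 133 137 138 133 127 118 110 113 123 136 140]
 [147 142 123 109 109 112 120 123 125 121 114 111 111 116 120 132 143]
 [151 146 134 116 104 102 106 111 110 108 106 109 122 131 131 132 140]
 [153 151 144 130 113 103 100 101 102 103 107 119 134 144 142 135 139]
 [154 153 152 144 132 120 113 111 111 114 123 134 146 150 148 143 140]
 [153 154 153 151 145
[... 980 characters left out ...]
6 187]
 [173 165 146 161 180 141  92  92  97  94 136 176 183 153 133 169 183]
 [191 166 137 161 186 171 131 107 110 125 167 185 182 185 164 169 176]
 [198 195 135 122 168 179 183 192 190 186 185 181 176 152 148 172 175]
 [ 93 140 171 125 109 132 163 174 178 178 179 161 125 128 169 180 180]
 [ 98 101  99 101 125 133 101 101 122 123 130 143 153 174 179 182 179]
 [ 51 114 139 109  95  92 108 148 187 190 189 190 179 178 180 175 175]
 [131 135 123 102  94 127 113  97  84 117 175 185 186 188 179 178 179]]
(array([ 555.49406016, -273.75499043,  156.00401744]), [1.5707268996726627, 1.5707268996726464]) (array([ 554.08169215, -272.61909465,  219.07805654]), [0.24665155074920123, 0.24665155074920306])
```

The ball measures within about 2 mm of the lens axis with roughly 50 mm of air, and the arm is still. Handing in.

```bash
python3 -c "
from plant import bot
print(bot.close_job())"
```

```text
the job is handed in; nothing more can be done
None
```

I pressed the plunger to its stop once and the ball dropped into the tray. The tray is now held level and still, with the ball in its pocket about 2 mm or less off the lens axis and roughly 50 mm of air below the lens, and the job was handed in at about 27 s with no verdict returned.

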